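Load the watch test machine

ROBOT

A 6-joint arm with a two-finger parallel gripper is mounted at the origin on the work surface. World frame = base frame: x ahead of the robot, y to its left, z up, the work surface at z = 0. Lengths are in m, angles in degrees, forces in N, time in s.
With the tool pointing down it reaches from about 0.4 to 0.825 m from the base axis. Payload 7 kg.
Tool frame: the origin (TCP) lies at the very end of the fingers, on their centre line; the grasp point (between the pads) lies 19 mm behind it (r.hold_point_z is the distance from the TCP to the grasp point, in m); x points along the fingers, y is the direction in which the jaws open and shut, and the axes are right-handed (so a half turn about x gives the same grasp; the last joint's range is limited). The gripper opens to 88 mm and grips with 3 to 60 N. Pads are 19 mm wide; open, the fingers measure 130 mm over their backs; the gripper's body (78 mm by 193 mm) begins 47 mm behind the grasp point.
Start: joints at [93.742, 20.546, 0.682, 0, -70.136, -16.507], TCP at [0.149, 0.658, 0.227] pointing down, gripper open.
Joint ranges: [-176.03, 176.03], [-82.01, 121.73], [-58.28, 71.71], [-173.87, 95.51], [-174.79, -0.11], [-173.66, 173.66]. Speed limits (degrees/s): [136.94, 136.94, 172.46, 180, 180, 180].

INTERFACE

Orientations are given as [roll, pitch, yaw] about the fixed x, y, z axes, in that order (R = Rz(yaw) Ry(pitch) Rx(roll)).
In Python, from plant import r gives the robot as it stands. The module is installed in compiled form; this text tells all that it offers.
- The arm moves only by the shell command python3 -m creep 'ROWS' [FORCE]. ROWS is JSON, a list of rows, each a list of 7 numbers: the turn, a rotation vector about the tool's x, y, z in rad, then the shift along the tool's x, y, z in cm, then the opening in per cent of the stroke, from 0 (shut) to 100 (fully open). In form: [[rx, ry, rz, x, y, z, fingers], ...]. A call has 1 to 8 rows; each row shifts and turns the commanded pose from where the row before left it, along the tool's axes as they then stand; what a row does not reach is not made up. A row lasts 1/10 s, in which the tool goes at most 50 mm and 8.59 degrees, less where a joint would pass 70% of its speed; a pose out of reach is approached as far as the arm can. A call is refused whole if a number of a shift passes 5 or a number of a turn 0.15, either way. A call with a gripper value outside its range is refused whole. The fingers move at their own pace and stop on an object; FORCE is the grip in N (left out, the last holds). Time passes only in rows, so rows that do not move let the fingers close. It gives the time, the measured TCP pose, the force and the opening at its end, in the units of the state.
- r.get_state(): the state, without advancing time (a new reading comes with each control period).
- r.capture(name): name is "scene" or "side" or "wrist"; returns (picture, depth): 384x512x3 uint8, blue, green, red; 384x512 float32, m along the optical axis (not along the pixel's ray), 0 where there is no reading.
- r.camera_info(name): a dict with "fovy" (degrees; the focal length in pixels is half the picture's height over the tangent of half this angle, whatever the lens; pixels are square), "cx", "cy" (the principal point, pixels), "dist_coeffs" ([k1, k2, p1, p2, k3] as OpenCV has them; the pictures are not rectified), "camera_from_world" (4x4, takes a point from world to camera coordinates). Camera axes: x right, y down, z forward; pixel columns grow to the right and rows downward; lengths in m; the calibration is good to about 2 mm. A picture is of the moment at which its call begins: read the wrist's pose just before it. camera_info takes no time and is no camera call; for the wrist camera it gives the pose at the moment of the call.
- r.close_job(): hands the job in, once; it reports no verdict.
Trained networks look in the newest picture that a camera, given by its name, has taken for a name from the list of things; names that differ only in an ending like _2 or _b are one class to them, and where a whole thing is asked for, a point or a joint stands for the part that bears it (a point fixed in the world has none). Each returns a list of dicts, best first, with "score" (0 to 1); they miss things now and then, are a little off and sometimes report something else, mostly with a low value. They report only what shows in the picture. A call takes as long as a camera call. They do not tell look-alikes from the thing itself.
- r.look_for(query, camera): "rect" ([left, top, right, bottom] in pixels, round what is visible of it).
- r.masks_of(query, camera): "pixels" (384x512 bool, what is visible of it) and "rect" ([left, top, right, bottom] in pixels, round what is visible of it).
The state is a dict: "time_s": time; "joints": joint angles; "qd": joint speeds; "joint_torque": joint torques, N m; "tcp_pos": TCP position; "eef_rot": TCP orientation; "contact_force": force on the tool from outside, world axes, zero at the start; "moment": the same for the moment, N m; "gripper_width": finger opening in m.
Only numpy, scipy, OpenCV 4.12 (cv2) and the standard library are available. Lean on these libraries where they do the work, as an engineer would, in place of code of your own. Each camera call takes 0.05 s, during which the arm holds its last target. There are 200 camera calls.

TASK

Load every watch carrier on the bench into the test machine, one to a socket and in any order: press it down against the spring, twist it clockwise and let it rise so that it is locked in its notches; also put the orange cover on the bead cup so that it sits fully down and level. Only when all that is done, slide the speed slider so that its white line stands at the green marker. Leave the loupe, jar, tin and screwdriver where they are.

Things in the scene. Friction and masses are not known exactly. Their poses are not given: they have to be found in the camera images.
- machine: Watch test machine fixed to the bench: grey housing 180 (x) by 300 mm (y), flat deck 30 mm high. Origin on the bench under its middle, z up, x away from the robot. On the deck: three aluminium bayonet sockets in a row along y (far side), a round steel cup and a slider track along y (near side). Any carrier fits any socket; one carrier each.
- socket0 (a point): Socket 0: point on its axis at lip-top height (50 mm above bench); axes as the machine's. Ring 68 mm across, bore 35 mm. Two facing entry gaps in the lip (red stripes, 10 degrees spare each way) on a line 60 degrees counter-clockwise, seen from above, from the machine's x: a carrier goes in with its x axis at machine yaw + 60 degrees (or + 240). Locked (green stripes): x axes parallel.
- socket1 (a point): Socket 1, same as socket 0, 100 mm from it along machine +y. How to lock: enter at the gaps; the carrier then rests on the spring with its origin 47 mm above the bench. Press down until the origin is 31 to 34 mm above the bench (hard bottom at 30), turn 60 degrees clockwise seen from above (solid stop 7 to 11 degrees beyond), let go: the spring lifts it into the notches.
- socket2 (a point): Socket 2, same as socket 0, 200 mm from it along machine +y. In a locked carrier the lugs sit in notches 4 mm deep in the lip's underside: origin 39 mm above the bench (11 mm below this point). If let go part-way round, the lugs press on the lip from below (origin 35 mm): press again and turn on.
- plunger0 (a joint): Travel of the brass spring plunger in socket 0: 0 free (its top 47 mm above the bench), up to 0.0165 m when pushed down; about 0.008 with a locked carrier. Spring 0.6 N/mm with 1.8 N preload: about 7 N locked, 11 N pressed down.
- plunger1 (a joint): Travel of the brass spring plunger in socket 1: 0 free (its top 47 mm above the bench), up to 0.0165 m when pushed down; about 0.008 with a locked carrier. Spring 0.6 N/mm with 1.8 N preload: about 7 N locked, 11 N pressed down.
- plunger2 (a joint): Travel of the brass spring plunger in socket 2: 0 free (its top 47 mm above the bench), up to 0.0165 m when pushed down; about 0.008 with a locked carrier. Spring 0.6 N/mm with 1.8 N preload: about 7 N locked, 11 N pressed down.
- cup_rim (a point): Centre of the mouth of the machine's round steel drying-bead cup, at the height of its rim (55 mm above the bench). Cup 54 mm outside, 46 mm inside diameter, standing on the deck. Axes as the machine's.
- speed (a joint): Position of the speed slider, 0 to 0.100 m, growing along the machine's +y. It stays where it is left; friction about 1.5 N.
- speed_top (a point): Centre of the top of the black slider grip (white line across it), 28 mm (x) by 20 mm (y) by 40 mm high; its top 84.5 mm above the bench, the track's top 44 mm above the bench. Axes as the machine's.
- mark: Small green marker tab, 10 mm (x) by 6 mm (y) by 16 mm high, fixed on the deck in front of the slider track, 32 mm on the robot's side of the slider's line. Origin at the centre of its underside, axes as the machine's. Its y is where the slider's white line has to stand.
- carrier_a: Watch carrier: blue block, white dial. From below: spigot 31 mm across, z 0-20 mm; brass cross bar through its foot, 50 mm long (along x), 9 wide, z 1-7 mm, its ends are the two bayonet lugs; block 42 (x) by 34 mm (y), z 20-46 mm, gripped across the 34; watch head 34 mm across up to z 56 mm. 0.12 kg. Origin: centre of underside, z up. Starts upright, any yaw.
- carrier_b: Watch carrier: black block, blue dial. From below: spigot 31 mm across, z 0-20 mm; brass cross bar through its foot, 50 mm long (along x), 9 wide, z 1-7 mm, its ends are the two bayonet lugs; block 42 (x) by 34 mm (y), z 20-46 mm, gripped across the 34; watch head 34 mm across up to z 56 mm. 0.12 kg. Origin: centre of underside, z up. Starts upright, any yaw.
- carrier_c: Watch carrier: grey block, black dial. From below: spigot 31 mm across, z 0-20 mm; brass cross bar through its foot, 50 mm long (along x), 9 wide, z 1-7 mm, its ends are the two bayonet lugs; block 42 (x) by 34 mm (y), z 20-46 mm, gripped across the 34; watch head 34 mm across up to z 56 mm. 0.12 kg. Origin: centre of underside, z up. Starts upright, any yaw.
- cover: Cover of the bead cup: orange disc 62 mm across, z 5-9 mm; under it a tapered black plug, 42 mm across (34 at its foot), 5 mm deep, for the cup mouth; on top a round black knob 20 mm across, z 9-30 mm. Origin: centre of plug underside, z up. Starts plug down on the bench. Seated, the disc lies on the rim and the origin is 5 mm below it. 0.06 kg.
- loupe: Bystander: black watchmaker's loupe, 34 mm in diameter, 30 mm high. Origin under its centre.
- jar: Bystander: small amber jar with red cap, 44 mm in diameter, 50 mm high. Origin under its centre.
- tin: Bystander: flat steel tin, 60 mm in diameter, 18 mm high. Origin under its centre.
- driver: Bystander: screwdriver with red handle, 140 mm long, lying on the bench. Origin at its middle.
Not all that is in view belongs to the job. Several things have the shape of the cover; the one meant has the colours described above.

How it is judged:
By the outcome, as a careful person would: the job done as asked, in the order asked, and still so for the second after the job is handed in, with the robot touching nothing.
Of carrier_a, carrier_b, carrier_c only 2 to 3 are there at a start; the rules pass over those that are not, and their reading is None.
At some moment in a run one of carrier_a, carrier_b, carrier_c, cover may be knocked a few centimetres aside while the robot is not near it.
Once in a run the grip may slacken for a moment while it holds something.
It also fails if it takes over 210 s, if anything falls off the work surface, if the arm or the gripper's body presses on something with over 40 N, if the wrist force passes 120 N, or if a joint passes its speed limit or range.

## Working session

There is one attempt and no reset: what is moved stays moved. The work goes in short steps, Python scripts to look and compute and a shell command to move; the robot and the scene stay as the last step left them, time stands still between calls to the robot, and variables do not carry over. Pictures are saved under pics/ and viewed, about 12 in all and at most 16, crops included, and the job is handed in when it is done.

```bash
mkdir -p pics; ls; python3 - <<'E'
from plant import r
import cv2
s=r.get_state(); print(s)
for n in ("scene","side"):
    im,d=r.capture(n); cv2.imwrite(f"pics/{n}0.png",cv2.resize(im,(800,600),interpolation=cv2.INTER_CUBIC))
    ci=r.camera_info(n); print(n,ci)
E
```

```text
pics
{'time_s': 0.0, 'joints': array([ 9.37404202e+01,  2.05908571e+01,  6.32004658e-01, -2.14964856e-02,
       -7.01371359e+01, -1.65064837e+01]), 'qd': array([ 0.03578519,  0.04727646, -0.00145066,  0.05853317, -0.08091441,
       -0.022329  ]), 'joint_torque': array([-9.23497246e-04, -5.82717991e+01,  2.93057799e+01,  6.99729323e+00,
        7.03147991e-03, -1.64432313e-04]), 'tcp_pos': array([0.14907161, 0.65780154, 0.22561147]), 'eef_rot': array([ 94.61951526,  89.90190691, -98.15386908]), 'contact_force': array([-0.11459888,  1.02880924, -0.47181914]), 'moment': array([ 0.00435477, -0.0378073 , -0.01356656]), 'gripper_width': 0.0876215045567579}
scene {'fovy': 56.456079399989804, 'cx': 255.3569944897916, 'cy': 191.41878837853272, 'dist_coeffs': array([0.02255127, 0.        , 0.        , 0.        , 0.        ]), 'camera_from_world': array([[ 0.43945469,  0.89819694,  0.01103769, -0.27844715],
       [ 0.71053208, -0.34006691, -0.61603463, -0.32152466],
       [-0.54956687,  0.27856194, -0.78764173,  1.24230612],
       [ 0.        ,  0.        ,  0.        ,  1.        ]])}
side {'fovy': 56.46290506595198, 'cx': 254.2209853333588, 'cy': 195.2448060502822, 'dist_coeffs': array([0.03469564, 0.        , 0.        , 0.        , 0.        ]), 'camera_from_world': array([[-0.83716496, -0.5469092 ,  0.00672024,  0.4592226 ],
       [-0.4171229 ,  0.63045462, -0.6546262 ,  0.24772093],
       [ 0.35378429, -0.55083328, -0.75592286,  0.8699974 ],
       [ 0.        ,  0.        ,  0.        ,  1.        ]])}
```

View pics/scene0.png

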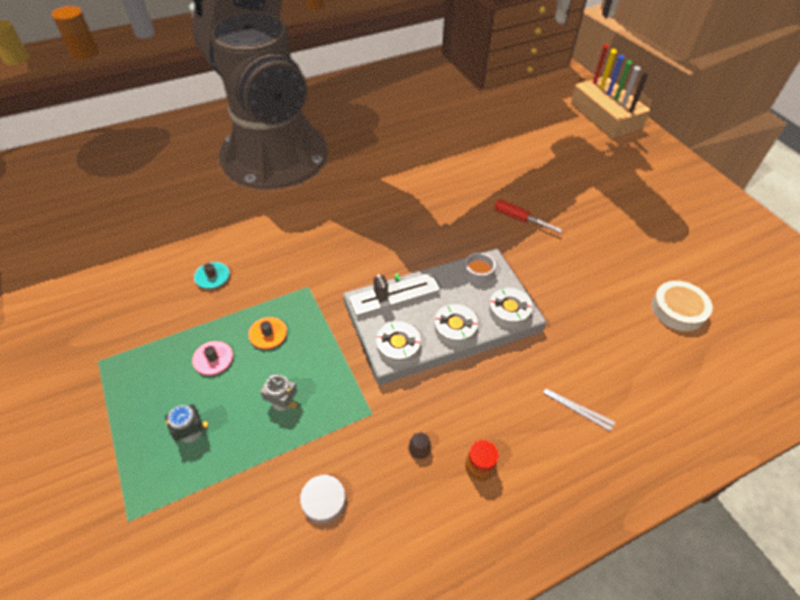

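View pics/side0.png

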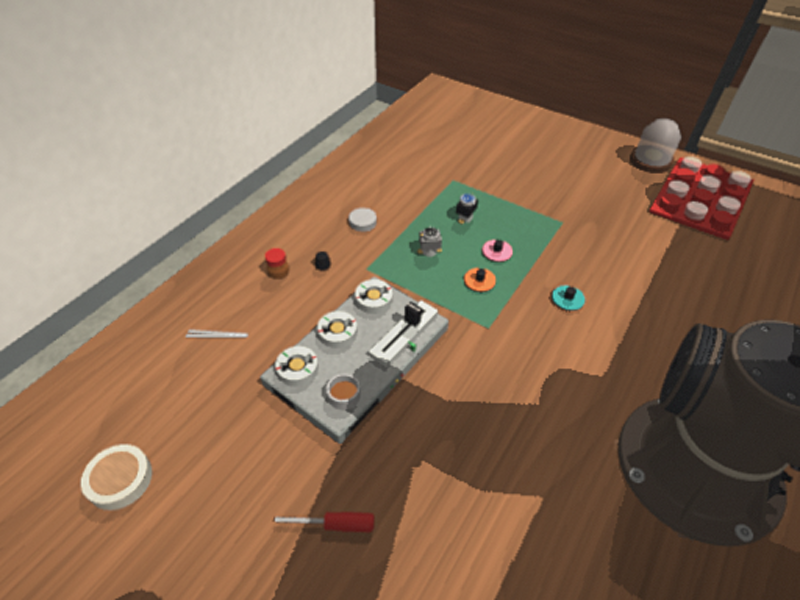

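The scene (800x600) shows these candidates:
- **Cover look-alikes:** orange at (267,332), pink at (212,357), teal at (211,275). The job names the orange one.
- **Carriers:** black with blue dial, b, at (184,420); grey, c, at (279,390). There is no blue block.
- **Machine:** sockets at (398,341), (456,322) and (511,305), cup at (481,265), slider at (380,288), green mark at (397,277).

```bash
cat > h.py <<'E'
import numpy as np, cv2
from plant import r
from scipy.spatial.transform import Rotation as Ro
def K(ci):
    f=192/np.tan(np.radians(ci["fovy"]/2)); return np.array([[f,0,ci["cx"]],[0,f,ci["cy"]],[0,0,1]])
def rays(ci,uv):
    return cv2.undistortPoints(np.asarray(uv,float).reshape(-1,1,2),K(ci),ci["dist_coeffs"]).reshape(-1,2)
def onplane(ci,uv,z):
    n=rays(ci,uv); T=np.linalg.inv(ci["camera_from_world"]); d=np.c_[n,np.ones(len(n))]@T[:3,:3].T; o=T[:3,3]
    return o+d*((z-o[2])/d[:,2])[:,None]
def cloud(ci,dep):
    v,u=np.mgrid[:384,:512]; n=rays(ci,np.c_[u.ravel(),v.ravel()]); z=dep.ravel()
    P=np.c_[n*z[:,None],z]; T=np.linalg.inv(ci["camera_from_world"]); W=P@T[:3,:3].T+T[:3,3]; W[z==0]=np.nan
    return W.reshape(384,512,3)
def proj(ci,P):
    P=np.asarray(P,float).reshape(-1,3); T=ci["camera_from_world"]; rv=cv2.Rodrigues(T[:3,:3])[0]
    return cv2.projectPoints(P,rv,T[:3,3],K(ci),ci["dist_coeffs"])[0].reshape(-1,2)
def tcp():
    s=r.get_state(); return s["tcp_pos"],Ro.from_euler("xyz",s["eef_rot"],degrees=True)
def yawof(R):  # direction of jaw axis y in the world, deg
    y=R.as_matrix()[:,1]; return np.degrees(np.arctan2(y[1],y[0]))
def goto(p,jaw,R=None,P0=None):
    """tool-axis shift (cm) and turn (rad) from here to TCP p, pointing down, jaw axis along 'jaw' deg (mod 180, nearest).
    shift is expressed in current tool axes (shift first / turn after: give shift before turn)"""
    P,R0=tcp(); 
    best=None
    for k in (0,180):
        a=np.radians(jaw+k); x=np.array([0,0,-1.]); y=np.array([np.cos(a),np.sin(a),0]); Rt=Ro.from_matrix(np.c_[x,y,np.cross(x,y)])
        w=(R0.inv()*Rt).as_rotvec()
        if best is None or np.linalg.norm(w)<np.linalg.norm(best[0]): best=(w,Rt)
    w,Rt=best; d=np.asarray(p)-P
    print("turn",w.round(3),"shift in old tool axes cm",(R0.inv().apply(d)*100).round(2),"in new axes",(Rt.inv().apply(d)*100).round(2),"j6",r.get_state()["joints"][5].round(1))
E
python3 - <<'E'
from h import *
C={}
for n in ("scene","side"):
    im,d=r.capture(n); ci=r.camera_info(n); W=cloud(ci,d); C[n]=1
    np.savez(f"{n}0.npz",im=im,d=d)
    for q in ("carrier_a","cover","socket0","cup_rim","speed_top","mark","machine"):
        for m in r.masks_of(q,n)[:4]:
            if m["score"]<.3: continue
            k=m["pixels"]; P=W[k]; z=P[:,2]; P=P[~np.isnan(z)]
            zt=np.nanpercentile(P[:,2],95); top=P[P[:,2]>zt-.006]
            print(n,q,round(m["score"],2),np.round(m["rect"],0),"top",zt.round(3),"ctr",top.mean(0).round(4),"bgr",im[k].mean(0).round(0))
E
```

```text
scene carrier_a 0.96 [107. 260. 133. 286.] top 0.058 ctr [ 0.5802 -0.3185  0.0567] bgr [126. 119. 105.]
scene carrier_a 0.69 [167. 242. 187. 261.] top 0.058 ctr [ 0.592  -0.18    0.0566] bgr [117. 128. 133.]
scene cover 0.91 [163. 200. 185. 225.] top 0.031 ctr [ 0.4632 -0.1613  0.0304] bgr [ 53. 149. 218.]
scene cover 0.71 [124. 166. 147. 185.] top 0.031 ctr [ 0.2988 -0.212   0.03  ] bgr [166. 177.  78.]
scene cover 0.62 [121. 219. 149. 240.] top 0.031 ctr [ 0.4722 -0.2559  0.0303] bgr [178. 160. 218.]
scene socket0 0.71 [218. 159. 351. 247.] top 0.053 ctr [0.5814 0.1101 0.0531] bgr [163. 175. 185.]
scene cup_rim 0.68 [223. 162. 350. 245.] top 0.053 ctr [0.5818 0.1099 0.053 ] bgr [164. 176. 185.]
scene speed_top 0.57 [236. 174. 247. 188.] top 0.088 ctr [0.501  0.0296 0.0854] bgr [ 78.  87. 101.]
scene speed_top 0.41 [288. 202. 296. 212.] top 0.05 ctr [0.6038 0.1155 0.0485] bgr [ 87. 211. 243.]
side carrier_a 0.8 [268. 145. 283. 166.] top 0.057 ctr [ 0.5861 -0.1788  0.0557] bgr [ 93. 100. 101.]
side carrier_a 0.58 [290. 125. 307. 144.] top 0.057 ctr [ 0.5752 -0.3168  0.0555] bgr [83. 80. 74.]
side cover 0.67 [298. 170. 316. 186.] top 0.031 ctr [ 0.4585 -0.1601  0.0299] bgr [ 66. 111. 191.]
side cover 0.53 [313. 154. 327. 167.] top 0.03 ctr [ 0.4658 -0.2531  0.0295] bgr [140. 124. 193.]
side cover 0.52 [352. 183. 373. 198.] top 0.03 ctr [ 0.2927 -0.2113  0.0297] bgr [133. 142.  67.]
side socket0 0.91 [166. 178. 286. 285.] top 0.053 ctr [0.5741 0.1228 0.0532] bgr [137. 148. 151.]
side cup_rim 0.64 [168. 179. 287. 282.] top 0.053 ctr [0.574  0.1226 0.0532] bgr [137. 147. 151.]
side speed_top 0.5 [259. 192. 272. 213.] top 0.087 ctr [0.4969 0.0315 0.0849] bgr [66. 68. 70.]
side mark 0.55 [299. 169. 314. 189.] top 0.031 ctr [ 0.4585 -0.1597  0.0299] bgr [ 66. 112. 192.]
side machine 0.79 [164. 179. 287. 281.] top 0.053 ctr [0.574  0.1231 0.0532] bgr [138. 148. 151.]
```

```bash
python3 - <<'E'
from h import *
P,R=tcp(); print(R.as_matrix().round(3),yawof(R))
ci=r.camera_info("wrist"); T=np.linalg.inv(ci["camera_from_world"]); print("cam in tool",R.inv().apply(T[:3,3]-P).round(3),"axes",(R.inv().as_matrix()@T[:3,:3]).round(2),ci["fovy"],ci["dist_coeffs"])
goto([.50,.10,.33],90); goto([.50,.10,.33],0)
E
```

```text
[[ 0.    -0.221 -0.975]
 [ 0.    -0.975  0.221]
 [-1.    -0.    -0.   ]] -102.7615080168726
cam in tool [-0.159 -0.    -0.071] axes [[-0.   -0.27  0.96]
 [ 1.   -0.    0.  ]
 [ 0.    0.96  0.27]] 69.36064765602701 [-0.06792666  0.          0.          0.          0.        ]
turn [-0.223 -0.     0.   ] shift in old tool axes cm [-10.34  46.7  -46.55] in new axes [-10.34  55.83 -35.09] j6 -16.5
turn [1.348 0.    0.   ] shift in old tool axes cm [-10.34  46.7  -46.55] in new axes [-10.34 -35.09 -55.83] j6 -16.5
```

```bash
python3 -m creep '[[0,0,0,-0.74,3.34,-3.33,100],[0,0,0,-0.74,3.34,-3.33,100],[0,0,0,-0.74,3.34,-3.33,100],[0,0,0,-0.74,3.34,-3.33,100],[0,0,0,-0.74,3.34,-3.33,100],[0,0,0,-0.74,3.34,-3.33,100],[0,0,0,-0.74,3.34,-3.33,100]]'
python3 -m creep '[[0,0,0,-0.74,3.34,-3.33,100],[0,0,0,-0.74,3.34,-3.33,100],[0,0,0,-0.74,3.34,-3.33,100],[0,0,0,-0.74,3.34,-3.33,100],[0,0,0,-0.74,3.34,-3.33,100],[-0.11,0,0,-0.74,3.34,-3.33,100],[-0.11,0,0,-0.74,3.34,-3.33,100],[0,0,0,0,0,0,100]]'
python3 - <<'E'
from h import *
ci=r.camera_info("wrist"); im,d=r.capture("wrist"); np.savez("w1.npz",im=im,d=d,**{k:np.array(v) for k,v in ci.items()})
cv2.imwrite("pics/w1.png",cv2.resize(im,(800,600),interpolation=cv2.INTER_CUBIC))
P,R=tcp(); print(P,yawof(R),r.get_state()["joints"])
E
```

```text
time_s: 1.6
tcp_pos: [0.3255, 0.377, 0.279]
eef_rot: [-101.2, 89.9, 66.0]
contact_force: [1.1, 0.5, 1.3]
gripper_width: 0.0874
time_s: 2.4
tcp_pos: [0.5072, 0.0983, 0.3309]
eef_rot: [154.8, 89.9, -25.3]
contact_force: [-0.5, 0.8, -0.7]
gripper_width: 0.0876
[0.50597574 0.09990656 0.33029308] -90.39114309668781 [ 3.30118722e+01  2.30429466e+00 -9.09425261e+00  1.30884295e-02
 -7.85912718e+01  5.65943976e+01]
```

View pics/w1.png

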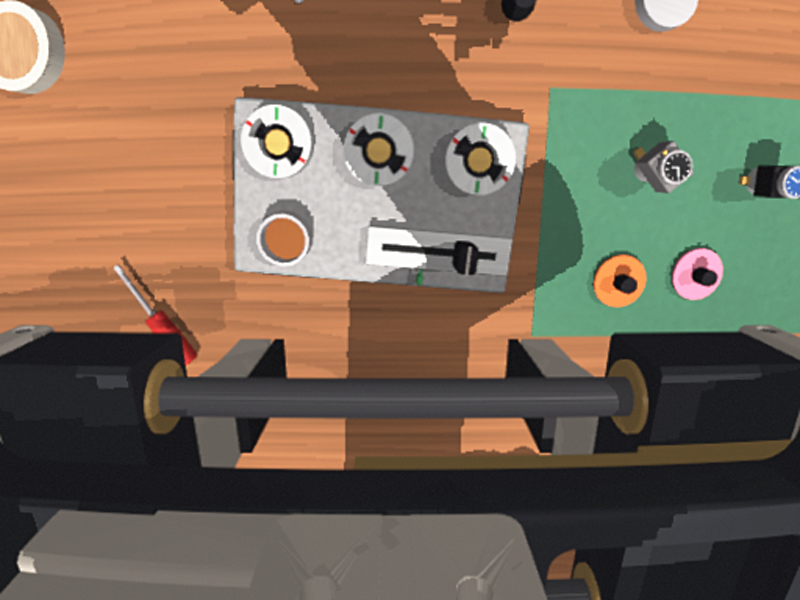

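```bash
cat > mach.py <<'E'
from h import *
import sys
f=np.load(sys.argv[1]); ci={k:(f[k].item() if f[k].ndim==0 else f[k]) for k in f.files if k not in("im","d")}
im,d=f["im"],f["d"]; W=cloud(ci,d); hsv=cv2.cvtColor(im,cv2.COLOR_BGR2HSV)
def comps(m,amin):
    n,l,s,c=cv2.connectedComponentsWithStats(m.astype(np.uint8)); return [(s[i,4],c[i],l==i) for i in range(1,n) if s[i,4]>=amin]
H,S,V=[hsv[...,i].astype(int) for i in range(3)]
Z=W[...,2]
reg=(Z>.02)&(W[...,0]>.43)&(W[...,0]<.70)&(W[...,1]>-.08)&(W[...,1]<.30)
yel=reg&(H>18)&(H<32)&(S>110)&(Z>.04)&(Z<.053)
pl=[]
for a,c,l in comps(yel,30): 
    e=onplane(ci,[c],.047)[0]; print("plunger",a,c.round(1),e.round(4),"z",np.nanmedian(Z[l]).round(4)); pl.append(e)
grn=reg&(H>45)&(H<75)&(S>120)
for a,c,l in comps(grn,4): print("green",a,c.round(1),np.nanmean(W[l],0).round(4), onplane(ci,[c],.046)[0].round(4))
q=W[reg&(Z>.025)&(Z<.034)][:,:2].astype(np.float32)*1000
print("deck rect mm",cv2.minAreaRect(q))
for nm,lo,hi in(("z.050-.060",.0515,.06),("z>.078",.078,.095)):
    for a,c,l in comps(reg&(Z>lo)&(Z<hi),12):
        p=W[l]; print(nm,a,c.round(1),p.mean(0).round(4),cv2.minEnclosingCircle(p[:,:2].astype(np.float32)*1000),"rect",cv2.minAreaRect(p[:,:2].astype(np.float32)*1000))
E
python3 mach.py w1.npz
```

```text
plunger 175 [177.1  90.7] [0.6094 0.2142 0.047 ] z 0.0473
plunger 184 [242.2  95.8] [0.601  0.1146 0.047 ] z 0.0475
plunger 188 [306.5 102. ] [0.5919 0.0158 0.047 ] z 0.0477
green 13 [176.5  72.2] [0.6358 0.2125 0.0511] [0.6364 0.2138 0.046 ]
green 7 [243.  78.] [0.6264 0.1131 0.0509] [0.627  0.1132 0.046 ]
green 7 [309.3  84. ] [0.618  0.0135 0.0514] [0.6185 0.0125 0.046 ]
green 8 [175.8 108. ] [0.5837 0.2168 0.051 ] [0.5838 0.2182 0.046 ]
green 8 [240.5 113.5] [0.5746 0.1174 0.0511] [0.5746 0.1177 0.046 ]
green 6 [305.  119.5] [0.5655 0.0178 0.0508] [0.5654 0.017  0.046 ]
green 22 [268.1 177.7] [0.4719 0.0737 0.0457] [0.4719 0.0737 0.046 ]
deck rect mm ((553.2857055664062, 119.58038330078125), (303.8199768066406, 180.87673950195312), 84.93177032470703)
z.050-.060 12 [243.   80.5] [0.6228 0.1131 0.0519] ((622.0855102539062, 113.78427124023438), 3.969576597213745) rect ((622.798095703125, 113.7900161743164), (7.443715572357178, 4.314133167266846), 89.74742126464844)
z.050-.060 13 [288.9 100.8] [0.5933 0.0437 0.0519] ((592.3084716796875, 43.53801345825195), 6.384986877441406) rect ((593.3430786132812, 43.68263244628906), (4.809974193572998, 12.476590156555176), 7.956695079803467)
z.050-.060 278 [180.4 152.6] [0.5152 0.2131 0.0551] ((514.474365234375, 213.07681274414062), 27.22978973388672) rect ((515.1065673828125, 213.01669311523438), (52.977386474609375, 52.620765686035156), 88.48934936523438)
z.050-.060 16 [291.9 156.4] [0.5085 0.0369 0.055 ] ((506.2193603515625, 34.45796585083008), 8.230608940124512) rect ((508.43359375, 36.612998962402344), (6.179654598236084, 16.461017608642578), 44.22428512573242)
z>.078 249 [298.2 166.1] [0.4987 0.0313 0.0845] ((498.6579895019531, 30.935270309448242), 15.301371574401855) rect ((498.18682861328125, 30.766517639160156), (20.38397789001465, 28.024351119995117), 84.72647857666016)
```

```bash
cat > find.py <<'E'
from h import *
import sys
def snap(name,cam="wrist"):
    ci=r.camera_info(cam); im,d=r.capture(cam); np.savez(name,im=im,d=d,**{k:np.array(v) for k,v in ci.items()}); return name
def load(name):
    f=np.load(name); ci={k:(f[k].item() if f[k].ndim==0 else f[k]) for k in f.files if k not in("im","d")}
    return ci,f["im"],f["d"],cloud(ci,f["d"])
def near(W,p,rad): return np.hypot(W[...,0]-p[0],W[...,1]-p[1])<rad
def carrier(name,p,base=0.,rad=.05):
    ci,im,d,W=load(name); Z=W[...,2]-base; m=near(W,p,rad)
    b=W[m&(Z>.043)&(Z<.0485)][:,:2].astype(np.float32)*1000; h=W[m&(Z>.05)&(Z<.062)]
    rc=cv2.minAreaRect(W[m&(Z>.041)&(Z<.065)][:,:2].astype(np.float32)*1000)
    c,rr=cv2.minEnclosingCircle(h[:,:2].astype(np.float32)*1000)
    (w,hh),a=rc[1],rc[2]; yaw=a if w>hh else a+90
    print("head ctr",np.round(c,1),"r",round(rr,1),"n",len(h),"z",np.median(h[:,2]).round(4),"rect ctr",np.round(rc[0],1),np.round(rc[1],1),"yaw x",round(yaw,1),"bgr",im[m&(Z>.03)&(Z<.048)].mean(0).round())
def knob(name,p,base=0.,rad=.04):
    ci,im,d,W=load(name); Z=W[...,2]-base; m=near(W,p,rad)
    k=W[m&(Z>.025)&(Z<.036)]; g=m&(Z>.004)&(Z<.013); q=W[g][:,:2].astype(np.float32)*1000
    print("knob",np.round(cv2.minEnclosingCircle(k[:,:2].astype(np.float32)*1000),1) if 0 else cv2.minEnclosingCircle(k[:,:2].astype(np.float32)*1000),"z",np.median(k[:,2]).round(4),"disc",cv2.minEnclosingCircle(q),"z",np.median(W[g][:,2]).round(4),"bgr",im[g].mean(0).round())
E
python3 - <<'E'
from find import *
carrier("w1.npz",(.589,-.18)); carrier("w1.npz",(.578,-.318)); knob("w1.npz",(.461,-.161))
goto([.52,-.18,.18],90)
E
```

```text
head ctr [ 589.3 -180. ] r 18.8 n 381 z 0.0562 rect ctr [ 587.7 -181.1] [43.2 34.5] yaw x 42.3 bgr [104. 104. 107.]
head ctr [ 576.7 -318.3] r 17.1 n 235 z 0.0561 rect ctr [ 576.6 -311.2] [32.8 28. ] yaw x 2.5 bgr [32. 32. 30.]
knob ((459.3111572265625, -162.39248657226562), 10.008967399597168) z 0.0305 disc ((460.5892028808594, -161.71658325195312), 36.28321075439453) z 0.0098 bgr [ 81. 149. 241.]
turn [-0.007 -0.    -0.   ] shift in old tool axes cm [15.03 27.98 -1.59] in new axes [15.03 27.99 -1.4 ] j6 56.6
```

```bash
python3 -m creep '[[0,0,0,1.9,4,-0.2,100],[0,0,0,1.9,4,-0.2,100],[0,0,0,1.9,4,-0.2,100],[0,0,0,1.9,4,-0.2,100],[0,0,0,1.9,4,-0.2,100],[0,0,0,1.9,4,-0.2,100],[0,0,0,1.9,4,-0.2,100],[0,0,0,0,0,0,60]]' 25
python3 - <<'E'
from find import *
r.get_state(); snap("w2.npz"); ci,im,d,W=load("w2.npz")
cv2.imwrite("pics/w2.png",cv2.resize(im,(800,600),interpolation=cv2.INTER_CUBIC))
carrier("w2.npz",(.589,-.18)); carrier("w2.npz",(.577,-.316)); print(tcp()[0],yawof(tcp()[1]))
E
```

```text
time_s: 3.25
tcp_pos: [0.516, -0.18, 0.194]
eef_rot: [-3.5, 89.7, 176.1]
contact_force: [-0.2, 0.5, -1.1]
gripper_width: 0.0833
head ctr [ 589.4 -180.7] r 18.3 n 806 z 0.0559 rect ctr [ 587.9 -182.2] [41.8 33.5] yaw x 40.5 bgr [149. 150. 155.]
head ctr [ 578.2 -321.3] r 19.0 n 813 z 0.056 rect ctr [ 577.2 -319.5] [34.4 42.5] yaw x 90.1 bgr [44. 44. 42.]
[ 0.51681114 -0.17869451  0.19545454] -90.37048767647956
```

View pics/w2.png

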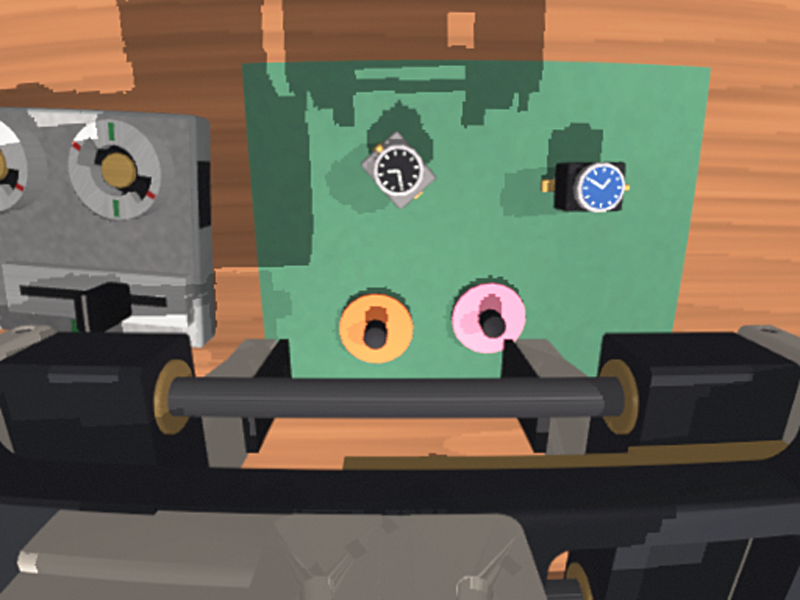

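```bash
python3 - <<'E'
from find import *
goto([.5883,-.1817,.09],-49.5)
E
```

```text
turn [-0.713  0.003  0.001] shift in old tool axes cm [10.52  0.26 -7.19] in new axes [10.55  4.87 -5.24] j6 88.2
```

```bash
python3 -m creep '[[0,0,0,2.6,0.06,-1.8,62],[0,0,0,2.6,0.06,-1.8,62],[0,0,0,2.6,0.07,-1.8,62],[0,0,0,2.6,0.07,-1.8,62],[-0.143,0,0,0,0,0,62],[-0.143,0,0,0,0,0,62],[-0.143,0,0,0,0,0,62],[-0.142,0,0,0,0,0,62]]' 25
python3 -m creep '[[-0.142,0,0,0,0,0,62],[0,0,0,0,0,0,62]]'
python3 - <<'E'
from find import *
goto([.5883,-.1817,.023],-49.5)
E
```

```text
time_s: 4.1
tcp_pos: [0.5907, -0.1785, 0.0939]
eef_rot: [150.2, 89.9, 3.2]
contact_force: [-0.2, -0.2, -0.4]
gripper_width: 0.0546
time_s: 4.3
tcp_pos: [0.5906, -0.1787, 0.094]
eef_rot: [143.0, 89.9, 3.9]
contact_force: [0.2, -0.1, 0.3]
gripper_width: 0.0545
turn [ 0.007 -0.001 -0.001] shift in old tool axes cm [7.1  0.07 0.38] in new axes [7.1  0.07 0.37] j6 129.6
```

```bash
python3 -m creep '[[0,0,0,3,0.03,0.2,62],[0,0,0,2.6,0.03,0.2,62],[0,0,0,1.5,0,0,62],[0,0,0,0,0,0,62],[0,0,0,0,0,0,20],[0,0,0,0,0,0,20],[0,0,0,0,0,0,20],[0,0,0,0,0,0,20]]' 30
python3 -m creep '[[0,0,0,0,0,0,20],[0,0,0,0,0,0,20],[0,0,0,0,0,0,20]]'
python3 - <<'E'
from find import *
s=r.get_state(); print(s["tcp_pos"],yawof(tcp()[1]),s["gripper_width"],s["contact_force"])
goto([.6094,.2142,.15],-35)
E
```

```text
time_s: 5.1
tcp_pos: [0.5881, -0.1835, 0.0234]
eef_rot: [138.9, 89.9, -0.4]
contact_force: [-0.3, 1.8, 5.4]
gripper_width: 0.034
time_s: 5.4
tcp_pos: [0.5882, -0.1835, 0.0234]
eef_rot: [138.4, 89.9, -0.9]
contact_force: [-1.3, 2.6, 6.3]
gripper_width: 0.034
[ 0.58816181 -0.18353937  0.02339064] -49.31220620050114 0.03403446635507513 [-1.25515908  2.62885276  6.33976669]
turn [-0.25  -0.001 -0.002] shift in old tool axes cm [-12.66 -28.76 -27.56] in new axes [-12.66 -21.07 -33.8 ] j6 129.9
```

```bash
python3 -m creep '[[0,0,0,-2,0,0,20],[0,0,0,-4,0,0,20],[0,0,0,-4,0,0,20],[0,0,0,-2.7,-3.2,-3.06,20],[0,0,0,0,-3.2,-3.06,20],[0,0,0,0,-3.2,-3.06,20],[0,0,0,0,-3.2,-3.06,20],[0,0,0,0,-3.2,-3.06,20]]'
python3 -m creep '[[0,0,0,0,-3.2,-3.06,20],[0,0,0,0,-3.2,-3.06,20],[0,0,0,0,-3.2,-3.06,20],[-0.125,0,0,0,-3.1,-3.06,20],[-0.125,0,0,0,0,0,20],[0,0,0,0,0,0,20]]'
python3 - <<'E'
from find import *
s=r.get_state(); print(s["tcp_pos"],yawof(tcp()[1]),s["gripper_width"],s["contact_force"])
goto([.6094,.2142,.10],-35)
snap("w3.npz"); ci,im,d,W=load("w3.npz"); cv2.imwrite("pics/w3.png",cv2.resize(im,(800,600),interpolation=cv2.INTER_CUBIC))
E
```

```text
time_s: 6.2
tcp_pos: [0.5986, 0.0374, 0.1485]
eef_rot: [-176.4, 90.0, 44.2]
contact_force: [1.1, -0.7, -0.8]
gripper_width: 0.0336
time_s: 6.8
tcp_pos: [0.6084, 0.2131, 0.1477]
eef_rot: [-31.3, 89.9, -156.1]
contact_force: [0.8, 1.0, -0.7]
gripper_width: 0.0341
[0.60841681 0.2130578  0.14770519] -34.78658466638138 0.034074852492440515 [ 0.79515032  1.01004802 -0.71020957]
turn [0.004 0.001 0.   ] shift in old tool axes cm [ 4.77  0.02 -0.15] in new axes [ 4.77  0.02 -0.15] j6 108.6
```

View pics/w3.png

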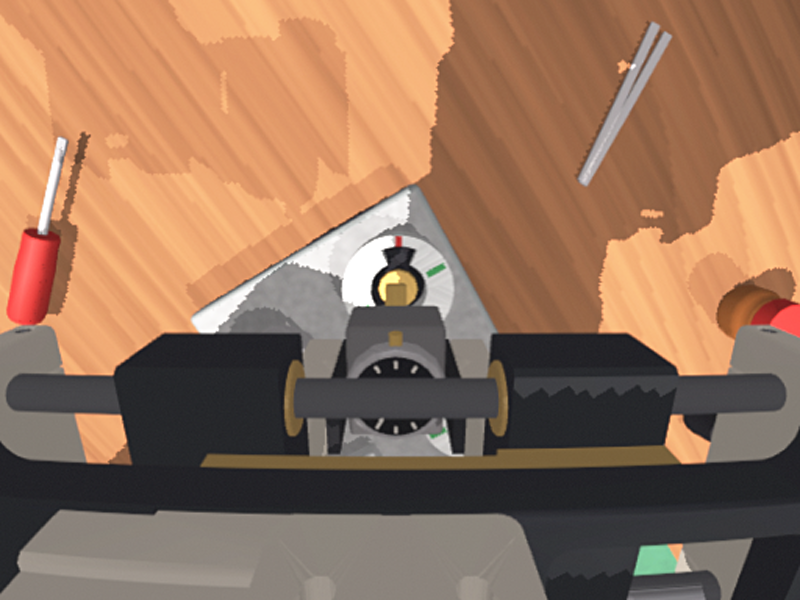

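```bash
cat > held.py <<'E'
from find import *
def held(name,P,R):
    ci,im,d,W=load(name); t=R.inv().apply(W.reshape(-1,3)-P)*1000
    # front face of the block: tool x from -22 to 0, z ~ -21
    m=(abs(t[:,1])<12)&(t[:,0]>-20)&(t[:,0]<2)&(t[:,2]<-12)&(t[:,2]>-35)
    print("front face z (want -21)",np.percentile(t[m,2],[10,50,90]).round(2),m.sum())
    m=(abs(t[:,1])<12)&(t[:,0]>-30)&(t[:,0]<2)&(t[:,2]<-12)&(t[:,2]>-35)
    print("top edge x min (want about -22.6)",np.percentile(t[m,0],[1,5]).round(2))
    m=(abs(t[:,1])<12)&(t[:,0]>10)&(t[:,0]<24)&(t[:,2]<-17)&(t[:,2]>-35)
    if m.sum(): print("lug y mean",t[m,1].mean().round(2),"z min (want -25)",np.percentile(t[m,2],5).round(2),"x top",np.percentile(t[m,0],5).round(2),m.sum())
E
python3 - <<'E'
from held import *
P,R=tcp(); held("w3.npz",P,R); mach=None
ci,im,d,W=load("w3.npz"); hsv=cv2.cvtColor(im,cv2.COLOR_BGR2HSV)
# socket ring top: fit circle r=34 to outer edge of points at z .048-.053
m=near(W,(.609,.214),.05)&(W[...,2]>.0475)&(W[...,2]<.054); q=W[m][:,:2]
from scipy.optimize import least_squares
u=R.as_matrix()
red=m&((hsv[...,0]<8)|(hsv[...,0]>172))&(hsv[...,1]>120); print("red stripe world",W[red].mean(0).round(4),red.sum(), "bearing from s2",np.degrees(np.arctan2(*(W[red].mean(0)[:2]-[.6094,.2142])[::-1])).round(1))
a=np.arctan2(q[:,1]-.2142,q[:,0]-.6094); rr=np.hypot(q[:,0]-.6094,q[:,1]-.2142)
k=[np.argmax(np.where(np.abs(a-b)<.05,rr,0)) for b in np.arange(-3,3.1,.12) if (np.abs(a-b)<.05).sum()>3]
e=q[k]; s=least_squares(lambda c:np.hypot(e[:,0]-c[0],e[:,1]-c[1])-.034,[.6094,.2142],loss="soft_l1",f_scale=.001); print("ring ctr",s.x.round(4),len(e),np.abs(s.fun).mean())
E
```

```text
front face z (want -21) [-23.52 -23.24 -22.99] 485
top edge x min (want about -22.6) [-29.85 -29.06]
lug y mean -1.63 z min (want -25) -27.22 x top 14.98 204
red stripe world [0.6272 0.2396 0.0509] 23 bearing from s2 54.9
ring ctr [0.6101 0.2146] 36 0.00017190341870599798
```

```bash
python3 -m creep '[[0,0,0,2,0.1,0,20],[0,0,0,2.5,0,0,20],[0,0,0,1.8,0,0,20],[0,0,0,0,0,0,20],[0,0,0,0,0,0,20]]'
cat > rel.py <<'E'
from held import *
from scipy.optimize import least_squares
def rel(name,p,lug=True,band=(.0475,.054)):
    P,R=tcp(); snap(name); held(name,P,R); ci,im,d,W=load(name)
    print("tcp",P.round(4),"jaw",yawof(R).round(2),"F",r.get_state()["contact_force"].round(1))
    m=near(W,p,.045)&(W[...,2]>band[0])&(W[...,2]<band[1]); q=W[m][:,:2]
    a=np.arctan2(q[:,1]-p[1],q[:,0]-p[0]); rr=np.hypot(q[:,0]-p[0],q[:,1]-p[1])
    bs=[b for b in np.arange(-3.1,3.1,.1) if (np.abs(a-b)<.05).sum()>3]
    e=np.array([q[np.argmax(np.where(np.abs(a-b)<.05,rr,0))] for b in bs]); e=e[np.hypot(*(e-p).T)>.03]
    s=least_squares(lambda c:np.hypot(e[:,0]-c[0],e[:,1]-c[1])-.034,p,loss="soft_l1",f_scale=.0005)
    t=R.inv().apply(np.r_[s.x,P[2]]-P)*1000; print("ring",s.x.round(4),len(e),"res mm",(np.abs(s.fun).mean()*1e3).round(2),"in tool y,z mm",t[1:].round(2))
    return im
E
python3 - <<'E'
from rel import *
im=rel("w4.npz",(.610,.2145)); cv2.imwrite("pics/w4.png",cv2.resize(im[120:312,128:384],(800,600),interpolation=cv2.INTER_CUBIC))
E
```

```text
time_s: 7.35
tcp_pos: [0.61, 0.2104, 0.0856]
eef_rot: [24.4, 90.0, -100.8]
contact_force: [0.4, -0.0, -0.0]
gripper_width: 0.0338
front face z (want -21) [-22.74 -22.46 -22.2 ] 477
top edge x min (want about -22.6) [-29.9  -29.23]
lug y mean -0.88 z min (want -25) -26.45 x top 14.84 206
tcp [0.61   0.2104 0.0856] jaw -35.16 F [-0.2  0.8 -0.8]
ring [0.61   0.2149] 38 res mm 0.3 in tool y,z mm [-2.61 -3.68]
```

View pics/w4.png

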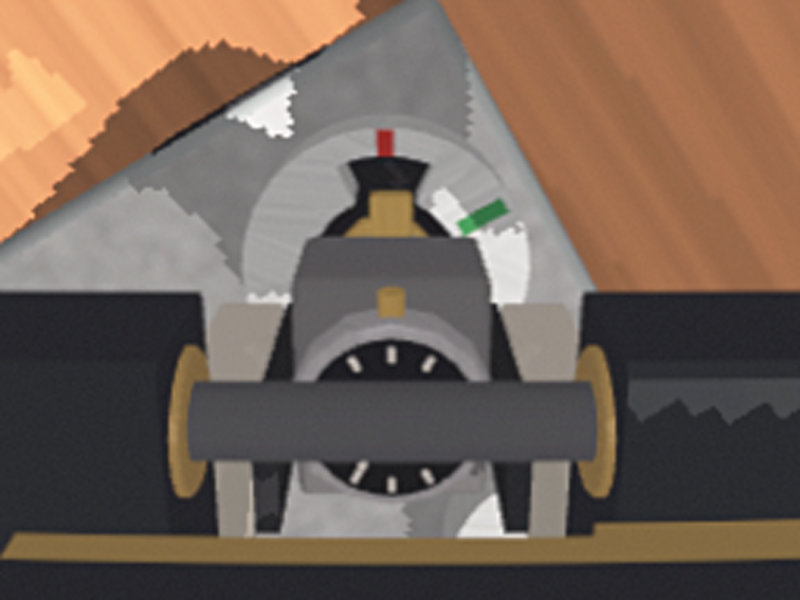

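```bash
python3 -m creep '[[0,0,0,0,-0.17,-0.22,20],[0,0,0,0,0,0,20],[0,0,0,0.5,0,0,20],[0,0,0,0.5,0,0,20],[0,0,0,0.5,0,0,20],[0,0,0,0,0,0,20]]' 50
python3 - <<'E'
from rel import *
rel("w5.npz",(.610,.2148))
E
```

```text
time_s: 8.0
tcp_pos: [0.6094, 0.214, 0.0694]
eef_rot: [-22.9, 89.9, -147.9]
contact_force: [-0.9, 1.1, 1.5]
gripper_width: 0.0338
front face z (want -21) [-22.72 -22.46 -22.2 ] 478
top edge x min (want about -22.6) [-29.86 -29.06]
lug y mean -0.58 z min (want -25) -34.26 x top 15.43 755
tcp [0.6094 0.214  0.0694] jaw -34.99 F [-1.8  0.6  1.5]
ring [0.6099 0.2149] 32 res mm 0.27 in tool y,z mm [-0.05 -1.03]
```

```bash
python3 -m creep '[[0,0,0,0.4,0.06,0.04,20],[0,0,0,0.5,0,0,20],[0,0,0,0.4,0,0,20],[0,0,0,0,0,0,20],[0,0,0,0,0,0,20]]'
```

```text
time_s: 8.55
tcp_pos: [0.6103, 0.2137, 0.0578]
eef_rot: [146.7, 89.9, 21.7]
contact_force: [-2.3, 1.4, 8.3]
gripper_width: 0.0341
```

```bash
python3 -m creep '[[0,0,0,0.2,0,0,20],[0,0,0,0,0,0,20],[0.13,0,0,0,0,0,20],[0.13,0,0,0,0,0,20],[0.13,0,0,0,0,0,20]]'
python3 -m creep '[[0.13,0,0,0,0,0,20],[0.13,0,0,0,0,0,20],[0.13,0,0,0,0,0,20],[0.13,0,0,0,0,0,20],[0.14,0,0,0,0,0,20],[0,0,0,0,0,0,20],[0,0,0,0,0,0,20]]'
python3 - <<'E'
from h import *
print(tcp()[0],yawof(tcp()[1]),r.get_state()["contact_force"],r.get_state()["moment"])
E
```

```text
time_s: 9.05
tcp_pos: [0.6111, 0.2139, 0.0565]
eef_rot: [165.8, 89.8, 18.2]
contact_force: [0.2, -0.2, 8.4]
gripper_width: 0.0337
time_s: 9.75
tcp_pos: [0.611, 0.2141, 0.0564]
eef_rot: [-150.9, 89.8, 23.9]
contact_force: [-1.9, 0.8, 8.2]
gripper_width: 0.0335
[0.61103444 0.21409662 0.05642166] -95.13007586496703 [-1.88341367  0.81200947  8.19434644] [ 0.41095694  0.55203275 -0.08530949]
```

```bash
python3 -m creep '[[0,0,0,-0.3,0,0,20],[0,0,0,-0.3,0,0,20],[0,0,0,0,0,0,20],[0,0,0,0,0,0,20]]'
python3 -m creep '[[0,0,0,0,0,0,55],[0,0,0,0,0,0,55],[0,0,0,0,0,0,55],[0,0,0,-3,0,0,55],[0,0,0,-4,0,0,55],[0,0,0,-4,0,2,55],[0,0,0,0,0,3,55],[0,0,0,0,0,0,55]]'
python3 - <<'E'
from find import *
print(tcp()[0],yawof(tcp()[1]))
snap("w6.npz"); carrier("w6.npz",(.610,.2145),base=.039)
im=load("w6.npz")[1]; cv2.imwrite("pics/w6.png",cv2.resize(im[:240],(800,375),interpolation=cv2.INTER_CUBIC))
goto([.50,-.25,.2],-90)
E
```

```text
time_s: 10.15
tcp_pos: [0.611, 0.2141, 0.062]
eef_rot: [-148.5, 89.8, 26.4]
contact_force: [-0.1, 2.1, 5.9]
gripper_width: 0.0335
time_s: 10.95
tcp_pos: [0.5579, 0.2181, 0.1726]
eef_rot: [-107.6, 89.9, 67.3]
contact_force: [0.2, 0.9, -0.1]
gripper_width: 0.0483
[0.55791134 0.21809964 0.17259636] -95.11560218163955
head ctr [613.3 213.5] r 18.4 n 1243 z 0.095 rect ctr [611.9 214.4] [33.  41.9] yaw x 175.5 bgr [104. 103. 106.]
turn [-0.089 -0.     0.001] shift in old tool axes cm [-2.86 47.14  1.71] in new axes [-2.81 46.8   5.89] j6 45.0
```

View pics/w6.png

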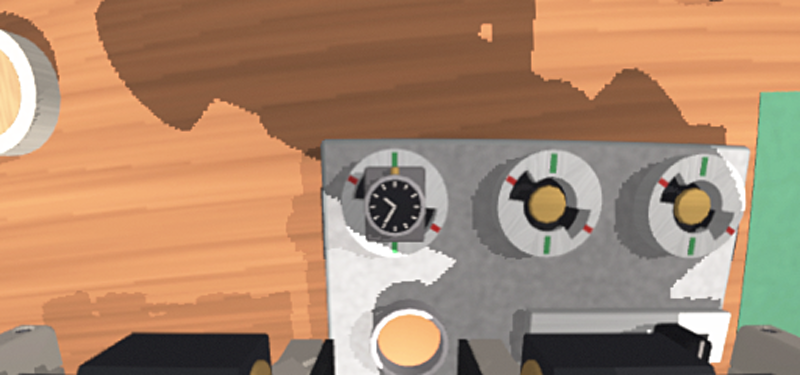

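```bash
python3 -m creep '[[0,0,0,-0.3,4.75,0.08,62],[0,0,0,-0.3,4.75,0.08,62],[0,0,0,-0.3,4.75,0.08,62],[0,0,0,-0.3,4.75,0.08,62],[0,0,0,-0.3,4.75,0.08,62],[0,0,0,-0.3,4.75,0.08,62]]'
python3 -m creep '[[0,0,0,-0.2,4.75,0.08,62],[0,0,0,-0.2,4.75,0.08,62],[0,0,0,-0.2,4.75,0.08,62],[0,0,0,-0.2,4.75,0.08,62],[0,0,0,-0.2,4.75,0.08,62],[0.09,0,0,0,0,0,62],[0,0,0,0,0,0,62]]'
python3 - <<'E'
from find import *
print(tcp()[0],yawof(tcp()[1]))
snap("w7.npz"); carrier("w7.npz",(.577,-.319)); knob("w7.npz",(.460,-.162))
goto([.5773,-.3198,.09],-180)
E
```

```text
time_s: 11.6
tcp_pos: [0.5294, -0.0676, 0.1886]
eef_rot: [25.7, 89.9, -159.4]
contact_force: [1.5, -0.3, -0.8]
gripper_width: 0.0543
time_s: 12.3
tcp_pos: [0.5037, -0.3034, 0.1978]
eef_rot: [-2.7, 89.9, 166.8]
contact_force: [0.1, 0.5, 0.5]
gripper_width: 0.0542
[ 0.50371881 -0.3034475   0.19777683] -100.57356511431942
head ctr [ 576.9 -321.6] r 18.0 n 780 z 0.0559 rect ctr [ 577.3 -319.6] [33.5 41. ] yaw x 91.6 bgr [67. 66. 67.]
knob ((0.0, 0.0), 0.0) z nan disc ((463.3968200683594, -163.79660034179688), 30.179174423217773) z 0.0096 bgr [ 73. 134. 229.]
turn [ 1.391e+00  2.000e-03 -1.000e-03] shift in old tool axes cm [10.78  0.4  -7.55] in new axes [10.8  -7.33 -1.74] j6 91.6
  return _methods._mean(a, axis=axis, dtype=dtype,
  ret = ret.dtype.type(ret / rcount)
```

```bash
python3 -m creep '[[0,0,0,2.7,0.1,-1.9,62],[0,0,0,2.7,0.1,-1.9,62],[0,0,0,2.7,0.1,-1.9,62],[0.137,0,0,2.7,0.1,-1.85,62],[0.137,0,0,0,0,0,62],[0.137,0,0,0,0,0,62],[0.137,0,0,0,0,0,62],[0.137,0,0,0,0,0,62]]'
python3 -m creep '[[0.137,0,0,0,0,0,62],[0.137,0,0,0,0,0,62],[0.137,0,0,0,0,0,62],[0.137,0,0,0,0,0,62],[0.137,0,0,0,0,0,62],[0,0,0,0,0,0,62],[0,0,0,0,0,0,62]]'
python3 - <<'E'
from find import *
goto([.5773,-.3198,.023],-179.2)
E
```

```text
time_s: 13.15
tcp_pos: [0.5785, -0.3177, 0.0906]
eef_rot: [35.3, 89.9, 165.7]
contact_force: [0.3, -0.4, -0.1]
gripper_width: 0.0543
time_s: 13.85
tcp_pos: [0.5783, -0.3182, 0.091]
eef_rot: [73.6, 90.0, 165.2]
contact_force: [-0.2, -0.4, -0.2]
gripper_width: 0.0544
turn [ 0.014  0.    -0.   ] shift in old tool axes cm [ 6.8   0.1  -0.15] in new axes [ 6.8   0.1  -0.16] j6 13.5
```

```bash
python3 -m creep '[[0.014,0,0,2.5,0.1,-0.25,62],[0,0,0,2.5,0,0,62],[0,0,0,1.8,0,0,62],[0,0,0,0,0,0,62],[0,0,0,0,0,0,20],[0,0,0,0,0,0,20],[0,0,0,0,0,0,20],[0,0,0,0,0,0,20]]' 40
python3 -m creep '[[0,0,0,0,0,0,20],[0,0,0,0,0,0,20]]'
python3 - <<'E'
from find import *
print(tcp()[0],yawof(tcp()[1]),r.get_state()["joints"]); goto([.5919,.0158,.14],145)
E
```

```text
time_s: 14.65
tcp_pos: [0.578, -0.3218, 0.0245]
eef_rot: [-107.4, 89.9, -17.0]
contact_force: [-0.2, 1.8, 4.2]
gripper_width: 0.0337
time_s: 14.85
tcp_pos: [0.5779, -0.3218, 0.0245]
eef_rot: [-110.1, 89.9, -19.7]
contact_force: [-0.4, 1.7, 6.0]
gripper_width: 0.0336
[ 0.57794037 -0.3218481   0.02447276] -179.56730818465644 [-1.22491688e+01  2.95347823e+01 -1.40751050e+01  2.16309482e-02
 -4.62708622e+01  1.26668837e+01]
turn [ 0.618 -0.     0.002] shift in old tool axes cm [-11.57  -1.67  33.74] in new axes [-11.55  18.22  28.46] j6 12.7
```

```bash
python3 -m creep '[[0,0,0,-3,0,0,20],[0,0,0,-4,0,0,20],[0,0,0,-4,0,0,20],[0,0,0,-0.5,-0.2,4.2,20],[0,0,0,0,-0.2,4.2,20],[0,0,0,0,-0.2,4.2,20],[0,0,0,0,-0.2,4.2,20],[0,0,0,0,-0.2,4.2,20]]'
python3 -m creep '[[0,0,0,0,-0.2,4.2,20],[0,0,0,0,-0.2,4.2,20],[0,0,0,0,-0.2,4.3,20],[0.124,0,0,0,0,0,20],[0.124,0,0,0,0,0,20],[0.124,0,0,0,0,0,20],[0.124,0,0,0,0,0,20],[0.124,0,0,0,0,0,20]]'
python3 -m creep '[[0,0,0,2.5,0,0,20],[0,0,0,2,0,0,20],[0,0,0,0,0,0,20],[0,0,0,0,0,0,20],[0,0,0,0,0,0,20]]'
python3 - <<'E'
from rel import *
im=rel("w8.npz",(.592,.016)); cv2.imwrite("pics/w8.png",cv2.resize(im[120:312,128:384],(600,450),interpolation=cv2.INTER_CUBIC))
goto([.5919,.0158,.085],145)
E
```

```text
time_s: 15.65
tcp_pos: [0.585, -0.11, 0.1382]
eef_rot: [41.3, 90.0, 131.6]
contact_force: [1.2, 0.4, -0.7]
gripper_width: 0.0337
time_s: 16.45
tcp_pos: [0.5902, 0.0155, 0.1379]
eef_rot: [118.0, 90.0, 172.6]
contact_force: [-0.7, -0.7, -0.9]
gripper_width: 0.0338
time_s: 16.95
tcp_pos: [0.5914, 0.0156, 0.0943]
eef_rot: [-46.1, 89.9, 8.8]
contact_force: [-0.2, 0.4, -1.7]
gripper_width: 0.0338
front face z (want -21) [-19.49 -19.26 -18.99] 532
top edge x min (want about -22.6) [-29.81 -28.83]
lug y mean 1.35 z min (want -25) -23.33 x top 15.9 150
tcp [0.5914 0.0156 0.0943] jaw 144.89 F [-0.   0.1 -1.3]
ring [0.5922 0.0159] 36 res mm 0.3 in tool y,z mm [-0.45  0.71]
turn [-0.002  0.001  0.001] shift in old tool axes cm [ 0.94 -0.03  0.03] in new axes [ 0.94 -0.03  0.03] j6 -55.6
```

View pics/w8.png

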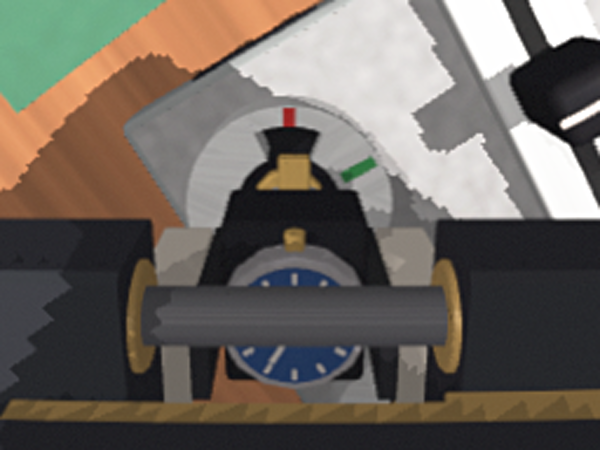

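```bash
python3 -m creep '[[0,0,0,0,-0.18,-0.1,20],[0,0,0,0.7,0,0,20],[0,0,0,0.8,0,0,20],[0,0,0,0.8,0,0,20],[0,0,0,0,0,0,20],[0,0,0,0,0,0,20]]' 50
python3 - <<'E'
from rel import *
im=rel("w9.npz",(.592,.016))
E
```

```text
time_s: 17.6
tcp_pos: [0.5913, 0.0135, 0.0699]
eef_rot: [146.7, 89.9, -158.4]
contact_force: [-1.1, -0.3, 0.8]
gripper_width: 0.0337
front face z (want -21) [-19.57 -19.31 -19.07] 540
top edge x min (want about -22.6) [-29.75 -28.88]
lug y mean 0.25 z min (want -25) -31.0 x top 16.67 622
tcp [0.5913 0.0135 0.0699] jaw 144.88 F [-1.5 -1.3  1.4]
ring [0.5922 0.0159] 28 res mm 0.23 in tool y,z mm [0.56 2.43]
```

```bash
python3 -m creep '[[0,0,0,0.3,-0.07,0.07,20],[0,0,0,0.5,0,0,20],[0,0,0,0.5,0,0,20],[0,0,0,0.1,0,0,20],[0,0,0,0,0,0,20],[0,0,0,0,0,0,20]]'
```

```text
time_s: 18.25
tcp_pos: [0.593, 0.0138, 0.0568]
eef_rot: [-58.5, 89.9, -3.6]
contact_force: [-3.0, -1.0, 9.0]
gripper_width: 0.0337
```

```bash
python3 -m creep '[[0.13,0,0,0,0,0,20],[0.13,0,0,0,0,0,20],[0.13,0,0,0,0,0,20],[0.13,0,0,0,0,0,20],[0.13,0,0,0,0,0,20],[0.13,0,0,0,0,0,20],[0.13,0,0,0,0,0,20],[0.14,0,0,0,0,0,20]]'
python3 -m creep '[[0,0,0,0,0,0,20],[0,0,0,0,0,0,20],[0,0,0,-0.3,0,0,20],[0,0,0,-0.3,0,0,20],[0,0,0,0,0,0,20],[0,0,0,0,0,0,20]]'
python3 - <<'E'
from h import *
print(tcp()[0],yawof(tcp()[1]),r.get_state()["contact_force"],r.get_state()["joints"])
E
```

```text
time_s: 19.05
tcp_pos: [0.5934, 0.0149, 0.057]
eef_rot: [39.1, 89.9, 33.6]
contact_force: [-3.6, 5.8, 8.9]
gripper_width: 0.0334
time_s: 19.65
tcp_pos: [0.5932, 0.0147, 0.0629]
eef_rot: [40.9, 89.9, 35.6]
contact_force: [-3.2, 6.2, 8.7]
gripper_width: 0.0338
[0.59321159 0.01471454 0.06287851] 84.7363354201658 [-3.21913293  6.17537341  8.69897351] [ 2.02584692e+01  2.17007360e+01 -2.13952857e+01 -4.18654208e-02
 -4.67926941e+01 -1.15493558e+02]
```

```bash
python3 -m creep '[[0,0,0,0,0,0,55],[0,0,0,0,0,0,55],[0,0,0,0,0,0,55],[0,0,0,-3,0,0,55],[0,0,0,-4,0,0,55],[0,0,0,-4,0,2,55],[0,0,0,0,0,3,55],[0,0,0,0,0,0,55]]'
python3 - <<'E'
from find import *
print(tcp()[0],yawof(tcp()[1]))
snap("w10.npz"); carrier("w10.npz",(.593,.016),base=.039); 
snap("s1.npz","scene"); knob("s1.npz",(.463,-.161))
im=load("w10.npz")[1]; cv2.imwrite("pics/w10.png",cv2.resize(im[:240],(600,281),interpolation=cv2.INTER_CUBIC))
goto([.40,-.162,.2],90); goto([.52,-.162,.15],90)
E
```

```text
time_s: 20.45
tcp_pos: [0.6456, 0.0089, 0.1732]
eef_rot: [9.4, 89.8, 4.1]
contact_force: [-1.0, 0.0, -1.0]
gripper_width: 0.0484
[0.64555872 0.00891111 0.17318958] 84.6918033499782
head ctr [591.9  15.5] r 18.8 n 1230 z 0.095 rect ctr [593.8  15.1] [33.3 41.5] yaw x 175.2 bgr [45. 43. 44.]
knob ((462.5826721191406, -161.22409057617188), 11.611087799072266) z 0.0303 disc ((462.6474304199219, -159.83706665039062), 38.7028923034668) z 0.01 bgr [ 62. 181. 238.]
turn [-0.093 -0.001  0.   ] shift in old tool axes cm [ -2.84 -19.26 -22.53] in new axes [ -2.87 -17.08 -24.21] j6 -113.5
turn [-0.093 -0.001  0.   ] shift in old tool axes cm [  2.15 -18.14 -10.57] in new axes [  2.13 -17.08 -12.21] j6 -113.5
```

View pics/w10.png

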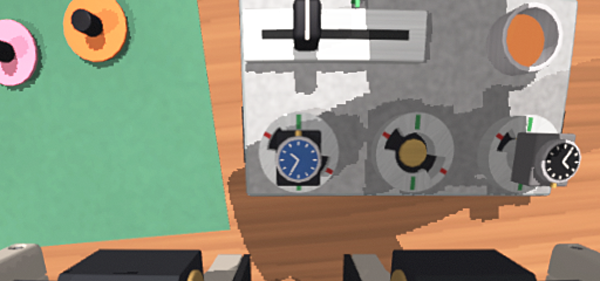

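```bash
python3 -m creep '[[0,0,0,0,-3.63,-2.1,45],[0,0,0,0.5,-3.63,-2.1,45],[0,0,0,0.5,-3.63,-2.1,45],[0,0,0,0.5,-3.63,-2.1,45],[0,0,0,0.5,-3.63,-2.1,45],[0,0,0,0,0,0,45],[0,0,0,0,0,0,45]]' 20
python3 - <<'E'
from find import *
print(tcp()[0],yawof(tcp()[1]))
snap("w11.npz"); knob("w11.npz",(.462,-.161))
goto([.4620,-.1615,.08],yawof(tcp()[1]))
im=load("w11.npz")[1]; cv2.imwrite("pics/w11.png",cv2.resize(im[100:292,128:384],(512,384),interpolation=cv2.INTER_CUBIC))
E
```

```text
time_s: 21.25
tcp_pos: [0.5198, -0.1626, 0.1519]
eef_rot: [-170.9, 90.0, -176.3]
contact_force: [0.3, 0.5, 0.8]
gripper_width: 0.0393
[ 0.51977853 -0.16262737  0.15192619] 84.61403255404292
knob ((459.19134521484375, -161.90284729003906), 9.964651107788086) z 0.0304 disc ((459.4579772949219, -162.17010498046875), 30.773914337158203) z 0.0095 bgr [ 85. 156. 247.]
turn [-0. -0.  0.] shift in old tool axes cm [ 7.21 -0.49 -5.84] in new axes [ 7.21 -0.49 -5.85] j6 -98.6
```

View pics/w11.png

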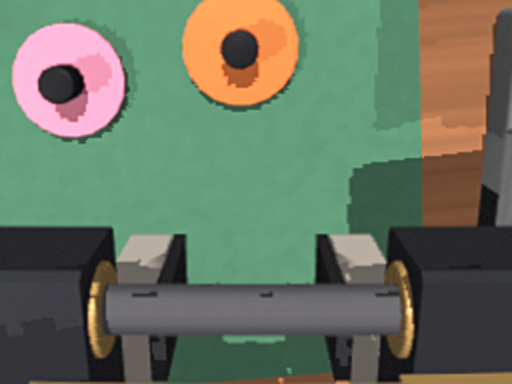

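```bash
python3 -m creep '[[0,0,0,2.4,-0.19,-2.04,45],[0,0,0,2.4,-0.19,-2.04,45],[0,0,0,2.4,-0.19,-2.04,45],[0,0,0,0,0,0,45],[0,0,0,0,0,0,45]]' 20
python3 - <<'E'
from find import *
goto([.4592,-.162,.013],yawof(tcp()[1]))
E
```

```text
time_s: 21.8
tcp_pos: [0.4599, -0.1613, 0.08]
eef_rot: [-149.8, 90.0, -155.0]
contact_force: [0.8, 0.3, -0.1]
gripper_width: 0.0391
turn [-0.    -0.001  0.   ] shift in old tool axes cm [ 6.7  -0.08 -0.06] in new axes [ 6.7  -0.08 -0.07] j6 -99.1
```

```bash
python3 -m creep '[[0,0,0,2.5,-0.08,-0.06,45],[0,0,0,2.5,0,0,45],[0,0,0,1.7,0,0,45],[0,0,0,0,0,0,45],[0,0,0,0,0,0,8],[0,0,0,0,0,0,8],[0,0,0,0,0,0,8],[0,0,0,0,0,0,8]]' 25
python3 -m creep '[[0,0,0,0,0,0,8],[0,0,0,0,0,0,8]]'
python3 - <<'E'
from find import *
print(tcp()[0],yawof(tcp()[1]),r.get_state()["joints"]); goto([.5145,.2131,.12],84.7)
E
```

```text
time_s: 22.6
tcp_pos: [0.46, -0.1626, 0.0143]
eef_rot: [6.0, 89.9, 0.7]
contact_force: [-0.6, 1.1, 5.7]
gripper_width: 0.0194
time_s: 22.8
tcp_pos: [0.46, -0.1626, 0.0142]
eef_rot: [5.3, 89.9, 0.1]
contact_force: [-1.3, 2.0, 6.6]
gripper_width: 0.019
[ 0.46000864 -0.16257912  0.01423588] 84.73480749286198 [ 3.69093460e+00  1.76136802e+01 -3.74270904e+01  1.45134274e-02
 -3.48279236e+01 -9.89680453e+01]
turn [ 0.001  0.002 -0.   ] shift in old tool axes cm [-10.56  37.91   2.  ] in new axes [-10.58  37.91   1.96] j6 -99.0
```

```bash
python3 -m creep '[[0,0,0,-3,0,0,8],[0,0,0,-5,0,0,8],[0,0,0,-4.6,0,0,8],[0,0,0,0,4.2,0.22,8],[0,0,0,0,4.2,0.22,8],[0,0,0,0,4.2,0.22,8],[0,0,0,0,4.2,0.22,8],[0,0,0,0,4.2,0.22,8]]'
python3 -m creep '[[0,0,0,0,4.2,0.22,8],[0,0,0,0,4.2,0.22,8],[0,0,0,0,4.2,0.22,8],[0,0,0,0,4.2,0.22,8],[0,0,0,0,0,0,8],[0,0,0,0,0,0,8]]'
python3 - <<'E'
from rel import *
for n in("w1.npz","w10.npz"):
    ci,im,d,W=load(n); m=near(W,(.5145,.2131),.035)&(W[...,2]>.0525)&(W[...,2]<.058); q=W[m][:,:2]*1000
    print(n,m.sum(),cv2.minEnclosingCircle(q.astype(np.float32)),q.mean(0),np.percentile(q,[1,99],axis=0).mean(0))
P,R=tcp(); print(P,yawof(R),r.get_state()["gripper_width"]); goto([.5147,.2125,.12],84.7)
snap("w12.npz"); ci,im,d,W=load("w12.npz"); cv2.imwrite("pics/w12.png",cv2.resize(im[:312],(656,400),interpolation=cv2.INTER_CUBIC))
m=near(W,P,.04)&(W[...,2]>P[2]-.011)&(W[...,2]<P[2]+.0005); print("held disc",cv2.minEnclosingCircle(W[m][:,:2].astype(np.float32)*1000),np.median(W[m][:,2])-P[2])
E
```

```text
time_s: 23.6
tcp_pos: [0.489, 0.047, 0.1396]
eef_rot: [39.4, 90.0, 34.1]
contact_force: [-0.4, 0.1, 0.3]
gripper_width: 0.0192
time_s: 24.2
tcp_pos: [0.513, 0.2126, 0.1388]
eef_rot: [-142.0, 89.9, -147.2]
contact_force: [-0.2, -0.0, -1.1]
gripper_width: 0.0193
w1.npz 270 ((514.4743041992188, 213.0768280029297), 27.229747772216797) [515.33448153 213.14660498] [515.09484853 212.76923977]
w10.npz 817 ((514.503662109375, 213.07664489746094), 27.922523498535156) [514.21841997 212.40814819] [514.71522976 212.78236885]
[0.51304238 0.2125557  0.138832  ] 84.80472261135343 0.019279647115862452
turn [ 0.002 -0.001  0.001] shift in old tool axes cm [1.88 0.01 0.17] in new axes [1.88 0.01 0.17] j6 -137.9
held disc ((512.3367919921875, 213.2642059326172), 30.952512741088867) -0.004752017383124474
```

View pics/w12.png

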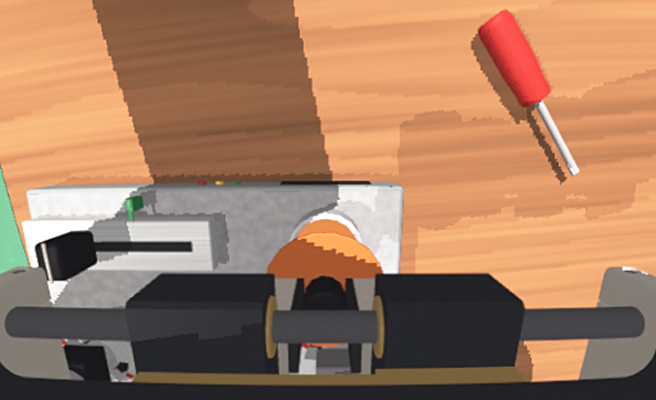

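```bash
python3 -m creep '[[0,0,0,3,0,0.22,8],[0,0,0,2.5,0,0,8],[0,0,0,0,0,0,8],[0,0,0,0.8,0,0,8],[0,0,0,0.6,0,0,8],[0,0,0,0.4,0,0,8],[0,0,0,0,0,0,8],[0,0,0,0,0,0,8]]'
```

```text
time_s: 25.05
tcp_pos: [0.5159, 0.2118, 0.0666]
eef_rot: [37.2, 90.0, 31.9]
contact_force: [0.1, 0.1, 0.1]
gripper_width: 0.0196
```

```bash
python3 -m creep '[[0,0,0,0.15,0,0,8],[0,0,0,0.15,0,0,8],[0,0,0,0,0,0,8],[0,0,0,0,0,0,8]]'
```

```text
time_s: 25.45
tcp_pos: [0.516, 0.212, 0.0643]
eef_rot: [32.9, 89.9, 27.6]
contact_force: [-3.1, 0.4, 8.1]
gripper_width: 0.019
```

```bash
python3 -m creep '[[0,0,0,0,0,0,40],[0,0,0,0,0,0,40],[0,0,0,-3,0,0,40],[0,0,0,-4,0,0,40],[0,0,0,-4,0,0,40],[0,0,0,0,0,3.5,40],[0,0,0,0,0,3.5,40],[0,0,0,0,0,0,40]]'
python3 - <<'E'
from find import *
print(tcp()[0],yawof(tcp()[1]),r.get_state()["gripper_width"])
snap("w13.npz"); ci,im,d,W=load("w13.npz"); cv2.imwrite("pics/w13.png",cv2.resize(im[:250],(600,293),interpolation=cv2.INTER_CUBIC))
for lo,hi in((.06,.064+.004),(.076,.086)):
    m=near(W,(.5145,.2125),.036)&(W[...,2]>lo-.003)&(W[...,2]<hi); q=W[m]; A=np.c_[q[:,:2]-q[:,:2].mean(0),np.ones(len(q))]; s=np.linalg.lstsq(A,q[:,2],rcond=None)[0]
    print(cv2.minEnclosingCircle(q[:,:2].astype(np.float32)*1000),"z",np.median(q[:,2]),"tilt deg",np.degrees(s[:2]).round(2))
m=near(W,(.4985,.031),.03)&(W[...,2]>.08); print("slider",cv2.minAreaRect(W[m][:,:2].astype(np.float32)*1000))
E
```

```text
time_s: 26.25
tcp_pos: [0.5885, 0.2051, 0.1728]
eef_rot: [1.4, 89.9, -3.9]
contact_force: [-0.8, -0.9, -1.0]
gripper_width: 0.035
[0.58845237 0.20506523 0.17282877] 84.64789997740483 0.03501047972839165
((515.11962890625, 212.4857940673828), 30.861692428588867) z 0.05952360223211456 tilt deg [-0.09  0.01]
((515.2696533203125, 212.442626953125), 9.70220947265625) z 0.08035997988859783 tilt deg [-0.19  0.35]
slider ((498.1750793457031, 30.85723876953125), (20.308717727661133, 28.50031089782715), 82.78921508789062)
```

View pics/w13.png

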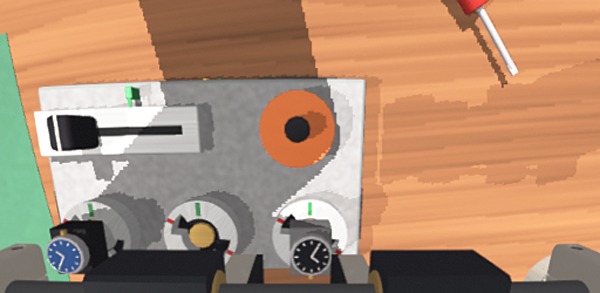

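```bash
python3 -m creep '[[0,0,0,0,-4.2,-0.7,45],[0,0,0,0,-4.2,-0.7,45],[0,0,0,0,-4.2,-0.7,45],[0,0,0,0,-3,-0.7,45],[0,0,0,0,0,0,45],[0,0,0,0,0,0,45]]' 20
cat > sl.py <<'E'
from find import *
import sys
n=sys.argv[1]; snap(n); ci,im,d,W=load(n); hsv=cv2.cvtColor(im,cv2.COLOR_BGR2HSV); Z=W[...,2]
ey=np.array([.0875,.9962]); ex=np.array([.9962,-.0875])
P,R=tcp(); print("tcp",P.round(4),"jaw",yawof(R).round(2))
m=near(W,(.50,.05),.07)&(Z>.081)&(Z<.09); q=W[m][:,:2]; rc=cv2.minAreaRect(q.astype(np.float32)*1000); print("slider top",rc)
w=m&(hsv[...,2]>150)&(hsv[...,1]<70); a=W[w][:,:2]
g=near(W,(.472,.0737),.025)&(hsv[...,0]>45)&(hsv[...,0]<80)&(hsv[...,1]>90)&(Z>.03)&(Z<.05)
gt=g&(Z>.0435); mk=W[gt][:,:2]; k=np.array(rc[0])/1000
gy=(mk@ey); print("mark",mk.mean(0).round(4),gt.sum(),"y span mm",((gy.max()-gy.min())*1e3).round(1))
my=(gy.max()+gy.min())/2
print("along y to go mm: from rect",((my-k@ey)*1e3).round(2),"from white line",((my-(a@ey).mean())*1e3).round(2),w.sum(),"dx",((mk.mean(0)-k)@ex*1e3).round(1))
goto([k[0],k[1],.11],85)
E
python3 sl.py w14.npz
```

```text
time_s: 26.9
tcp_pos: [0.5425, 0.052, 0.1734]
eef_rot: [47.9, 90.0, 42.6]
contact_force: [1.3, 0.5, -0.6]
gripper_width: 0.0394
tcp [0.5429 0.0527 0.1734] jaw 84.7
slider top ((498.09222412109375, 30.25745391845703), (19.800628662109375, 27.415782928466797), 83.68836975097656)
mark [0.4722 0.0729] 69 y span mm 4.1
along y to go mm: from rect 40.19 from white line 40.23 73 dx -29.5
turn [-0.005  0.    -0.   ] shift in old tool axes cm [ 6.33 -2.65 -4.26] in new axes [ 6.34 -2.62 -4.27] j6 -121.4
```

```bash
python3 -m creep '[[0,0,0,2.1,-0.88,-1.42,45],[0,0,0,2.1,-0.88,-1.42,45],[0,0,0,2.1,-0.88,-1.42,45],[0,0,0,0,0,0,45],[0,0,0,2.5,0,0,45],[0,0,0,2.5,0,0,45],[0,0,0,0,0,0,45],[0,0,0,0,0,0,45]]' 15
python3 -m creep '[[0,0,0,0,0,0,8],[0,0,0,0,0,0,8],[0,0,0,0,0,0,8],[0,0,0,0,0,0,8],[0,0,0,0,0,0,8]]'
python3 - <<'E'
from h import *
P,R=tcp();print(P,yawof(R),r.get_state()["contact_force"],r.get_state()["gripper_width"]); goto(P+[.0402*.0875,.0402*.9962,0],yawof(R))
E
```

```text
time_s: 27.75
tcp_pos: [0.4989, 0.0308, 0.0606]
eef_rot: [-116.8, 90.0, -122.1]
contact_force: [0.5, 0.2, 0.4]
gripper_width: 0.0395
time_s: 28.25
tcp_pos: [0.4989, 0.0303, 0.0611]
eef_rot: [22.6, 89.9, 17.3]
contact_force: [-1.7, 0.4, 6.8]
gripper_width: 0.02
[0.49888607 0.03032068 0.06107045] 84.73304453945255 [-1.72581791  0.4016305   6.83471799] 0.02001524662058096
turn [-0.     0.001 -0.001] shift in old tool axes cm [ 0.    4.02 -0.02] in new axes [ 0.    4.02 -0.02] j6 -121.3
```

```bash
python3 -m creep '[[0,0,0,0,1,0,8],[0,0,0,0,1,0,8],[0,0,0,0,1,0,8],[0,0,0,0,0.7,0,8],[0,0,0,0,0.32,0,8],[0,0,0,0,0,0,8],[0,0,0,0,0,0,8]]'
python3 -m creep '[[0,0,0,0,0,0,40],[0,0,0,0,0,0,40],[0,0,0,0,0,0,40],[0,0,0,-3,0,0,40],[0,0,0,-4,0,0,40],[0,0,0,-3,0,2,40],[0,0,0,0,0,4,40],[0,0,0,0,0,0,40]]'
python3 sl.py w15.npz
```

```text
time_s: 28.95
tcp_pos: [0.5025, 0.0707, 0.0611]
eef_rot: [34.2, 89.9, 28.9]
contact_force: [-2.8, 1.3, 7.4]
gripper_width: 0.0196
time_s: 29.75
tcp_pos: [0.5657, 0.0648, 0.161]
eef_rot: [14.3, 89.8, 9.0]
contact_force: [-1.3, -1.0, -1.0]
gripper_width: 0.0351
tcp [0.5631 0.0645 0.1598] jaw 84.64
slider top ((501.71337890625, 71.50013732910156), (19.383874893188477, 28.00587272644043), 84.38069152832031)
mark [0.4716 0.0734] 82 y span mm 4.7
along y to go mm: from rect -0.74 from white line -0.31 104 dx -30.2
turn [-0.006 -0.    -0.   ] shift in old tool axes cm [ 4.98  0.13 -6.18] in new axes [ 4.98  0.17 -6.18] j6 -121.7
```

```bash
python3 -m creep '[[0,0,0,-4,0,0,40],[0,0,0,-4,0,0,40],[0,0,0,-4,0,0,40],[0,0,0,0,0,0,40]]'
python3 - <<'E'
from find import *
snap("w16.npz"); snap("s2.npz","side")
carrier("s2.npz",(.611,.214),.039); carrier("s2.npz",(.593,.0155),.039)
a=load("w16.npz")[1][:250]; cv2.imwrite("pics/fin.png",np.vstack([cv2.resize(a,(600,293)),cv2.resize(load("s2.npz")[1][80:300,80:400],(436,300),interpolation=cv2.INTER_CUBIC).copy()[:, :436].repeat(1,0) if 0 else cv2.copyMakeBorder(cv2.resize(load("s2.npz")[1][80:300,80:400],(436,300),interpolation=cv2.INTER_CUBIC),0,0,0,164,cv2.BORDER_CONSTANT)]))
E
```

```text
time_s: 30.2
tcp_pos: [0.5636, 0.0649, 0.2858]
eef_rot: [19.0, 89.5, 13.7]
contact_force: [-0.7, 0.8, -0.5]
gripper_width: 0.0346
head ctr [611.5 213.6] r 18.9 n 125 z 0.0952 rect ctr [611.  213.8] [34.6 42.8] yaw x 174.6 bgr [ 97. 101. 104.]
head ctr [590.9  15.6] r 17.8 n 95 z 0.0947 rect ctr [592.6  15.7] [34.4 41.5] yaw x 174.6 bgr [29. 29. 30.]
```

View pics/fin.png

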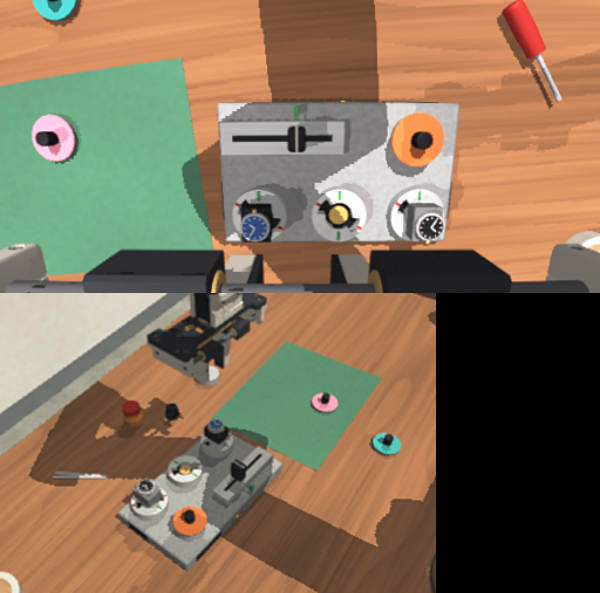

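The final view shows both carriers locked (blue dial at (255,225), black dial at (428,225)), the cover at (418,140), and the slider line at x 297 under the green mark at (296,112). The mat holds only the pink look-alike, and the bystanders in view stand where they did. Handing in.

```bash
python3 -c "
from plant import r
print(r.close_job())"
```

```text
the job is handed in; nothing more can be done
None
```

I loaded and locked both watch carriers, put the orange cover on the bead cup, and only then set the speed slider. I handed the job in at about 30 s; `close_job` gives no verdict.

Only two carriers were on the bench; the blue one, `carrier_a`, was not there. The grey one, `carrier_c`, went into socket 2 and the black one, `carrier_b`, into socket 0.

Last checks:
- **Carriers:** both heads measured 95 mm above the bench, which is a 39 mm origin (locked height). Their yaw came out about 175°, parallel to the machine's x axis.
- **Cover:** the disc top measured 59.5 mm against 59 mm expected. It lies level (tilt under 0.1°) and centred to within about 1 mm.
- **Slider:** the white line stands 0.3 mm past the marker's centre. Measuring from the grip's outline instead gives 0.7 mm past.
- **Surroundings:** I never touched the loupe, jar, tin or screwdriver. The gripper was clear of everything at hand-in.

No check failed. The wrist camera and the measured tool position differed by 1 to 2 mm, so I aligned each carrier to its socket within one camera picture.

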